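# Hang the weigh beam level on the check stand

## Task

Take the L-shaped weigh beam out of the rest by its grip tab and hang it on the pin of the check stand through the one hole that lets it hang level, pushed on past the pin's head so that it hangs in the groove behind it and cannot slip off, then let go. The pin's height has been readjusted and is not known exactly, so feel for it and never press hard against the stand. Leave the short weigh beam and the other things on the table as they are.

Things in the scene. Friction and masses are not known exactly. Their poses are not given: they have to be found in the camera images.
- beam_grip (a point): Centre of the grip tab of the loose L-shaped aluminium weigh beam, the bigger beam in the rest (0.13 to 0.21 kg, uniform material). Beam frame: x across its 8 mm thickness, y along the bar, z up. Tab 24 mm wide (y), 40 high, 8 thick, on the middle of the bar's top edge, which is 20 mm below this point. The beam hangs level (z upright) only from the hole straight above its centre of mass.
- beam_bar (a point): Middle of that beam's bar, 33 mm below the tab centre: bar 160 mm long (y), 26 high (z), 8 thick, centred here, underside 13 mm lower. Five round 13 mm through holes on its mid-line, at y = -48, -24, 0, 24, 48 mm from here.
- beam_foot (a point): Lower end of that beam's leg: 24 mm wide (y), 8 thick, 85 long, hanging from the bar's underside at its +y end, centred at y = +68 mm from the bar's middle. This point is the centre of its bottom; the lowest 24 mm, the foot, are 14 mm thick (same on both faces).
- short_grip (a point): Centre of the grip tab of the other, short weigh beam: a loose straight bar 130 mm long with three holes and no leg, same section and tab. It stands in the other row of the rest, 100 mm away; which beam is in which row varies. Leave it alone.
- rest: Fixed grey rest, base 170 (x) x 150 (y) x 12 mm, origin at the centre of its underside. Two rows (x = -50, +50 mm) of two slotted posts (y = -36, +36 mm): the bars stand upright in slots 9.5 mm wide, 18 deep, open at the top, undersides 105 mm above the table. A beam lifts straight up out of its slots.
- stand_pin (a point): Mark on the fixed stand, 186 mm above the table, straight below the middle of the pin's groove: the pin axis is 4 to 24 mm above it (adjusted height, stiff). x runs along the level pin to the post (free end at -x), z up. From here along x: groove 6 mm dia. -7 to 7; head 10 mm dia. -17 to -7, then half-round nose to -22; collar 16 mm dia. (stop face) 7 to 32 mm.
- stand_post (a point): Top centre of the stand's fixed post (30 x 24 mm, 188 mm tall, on a 130 x 120 mm base). The pin's collar sticks out of a clamped block, 24 mm wide, on the post's front; block top 6 mm above the pin axis. A 13 mm hole clears the pin's head by 1.5 mm all round; hung in the groove, its centre is 3.5 mm below the pin axis.
Things that resemble listed ones, but are neither listed nor needed, are in the scene too. Leave any green or pink look-alike of the rest alone.

How it is judged:
By the outcome, as a careful person would: the job done as asked, in the order asked, and still so for the second after the job is handed in, with the robot touching nothing.
It also fails if it takes over 58 s, if anything falls off the work surface, if the arm or the gripper's body presses on something with over 40 N, if the wrist force passes 120 N, or if a joint passes its speed limit or range.

## Robot

A 6-joint arm with a two-finger parallel gripper is mounted at the origin on the work surface. World frame = base frame: x ahead of the robot, y to its left, z up, the work surface at z = 0. Lengths are in m, angles in degrees, forces in N, time in s.
With the tool pointing down it reaches from about 0.4 to 0.825 m from the base axis. Payload 7 kg.
Tool frame: the origin (TCP) lies midway between the tips of the shut fingers; the grasp point (between the pads) lies 19 mm behind it; z points along the fingers, y is the direction in which the jaws open and shut (so a half turn about z gives the same grasp; the last joint's range is limited). The gripper opens to 88 mm and grips with 3 to 60 N. Pads are 19 mm wide; open, the fingers measure 130 mm over their backs; the gripper's body (78 mm by 193 mm) begins 47 mm behind the grasp point.
Start: joints at [-48.18, 20.546, 0.682, 0, -70.136, -16.507], TCP at [0.289, -0.61, 0.227] pointing down, gripper open.
Joint ranges: [-176.03, 176.03], [-82.01, 121.73], [-58.28, 71.71], [-173.87, 95.51], [-174.79, -0.11], [-173.66, 173.66]. Speed limits (degrees/s): [136.94, 136.94, 172.46, 180, 180, 180].

## Interface

Orientations are given as [roll, pitch, yaw] about the fixed x, y, z axes, in that order (R = Rz(yaw) Ry(pitch) Rx(roll)).
In Python, from plant import r gives the robot as it stands. The module is installed in compiled form; this text tells all that it offers.
- The arm moves only by the tool send_rows, never from a script. Its argument "motion" is a list of rows, each an object with "travel": the shift along the tool's x, y, z in m, a list of three; "spin": the turn about the tool's z in degrees. In form: [{"travel": [tx, ty, tz], "spin": spin}, ...]. A call has 1 to 5 rows; each row shifts and turns the pose as measured when the row begins, along the tool's axes as they then stand; what a row does not reach is not made up. A row lasts 1/12 s, in which the tool goes at most 41.7 mm and 7.16 degrees, less where a joint would pass 70% of its speed; a pose out of reach is approached as far as the arm can. A call is refused whole if a number of a shift passes 0.0417 or a number of a turn 7.16, either way. A call with a gripper value outside its range is refused whole. "gripper" is the gripper command: -1 is shut, 1 is fully open, values between are in proportion, set as the call begins (left out, the last holds). The fingers move at their own pace and stop on an object; "squeeze" is the grip in N (left out, the last holds). Time passes only in rows, so rows that do not move let the fingers close. It gives the time, the measured TCP pose, the force and the opening at its end, in the units of the state.
- r.get_state(): the state, without advancing time (a new reading comes with each control period).
- r.capture(name): name is "scene" or "side" or "wrist"; returns (picture, depth): 384x512x3 uint8, blue, green, red; 384x512 float32, m along the optical axis (not along the pixel's ray), 0 where there is no reading.
- r.get_calibration(name): a dict with "fov_y" (degrees; the focal length in pixels is half the picture's height over the tangent of half this angle, whatever the lens; pixels are square), "cx", "cy" (the principal point, pixels), "k1" (the pictures are not rectified: a ray, as slopes to the right and down, at radius r is drawn at 1 + k1 r^2 times it, then the intrinsics apply), "origin" and "orientation" of the camera in the world. Camera axes: x right, y down, z forward; pixel columns grow to the right and rows downward; lengths in m; the calibration is good to about 2 mm. A picture is of the moment at which its call begins: read the wrist's pose just before it. get_calibration takes no time and is no camera call; for the wrist camera it gives the pose at the moment of the call.
- r.close_job(): hands the job in, once; it reports no verdict.
Trained networks look in the newest picture that a camera, given by its name, has taken for a name from the list of things; names that differ only in an ending like _2 or _b are one class to them, and where a whole thing is asked for, a point or a joint stands for the part that bears it (a point fixed in the world has none). Each returns a list of dicts, best first, with "conf" (0 to 1); they miss things now and then, are a little off and sometimes report something else, mostly with a low value. They report only what shows in the picture. A call takes as long as a camera call. They do not tell look-alikes from the thing itself.
- r.boxes_of(camera, target): "at" ([x, y, z] in m, in the coordinates of the camera as it stood for that picture, good to about 4 mm: the middle of the surface that is visible of it).
- r.pinpoint(camera, target): "at" ([x, y, z] in m, in the coordinates of the camera as it stood for that picture, good to about 4 mm: a listed point, or the origin of a listed thing).
The state is a dict: "time_s": time; "joints": joint angles; "qd": joint speeds; "joint_torque": joint torques, N m; "tcp_pos": TCP position; "eef_rot": TCP orientation; "contact_force": force on the tool from outside, world axes, zero at the start; "moment": the same for the moment, N m; "gripper_width": finger opening in m.
Only numpy, scipy, OpenCV 4.12 (cv2) and the standard library are available. Lean on these libraries where they do the work, as an engineer would, in place of code of your own. Each camera call takes 0.05 s, during which the arm holds its last target. There are 200 camera calls.

## Working session

There is one attempt and no reset: what is moved stays moved. The work goes in short steps, Python scripts to look and compute and a tool call to move; the robot and the scene stay as the last step left them, time stands still between calls to the robot, and variables do not carry over. Pictures are saved under pics/ and viewed, about 8 in all and at most 12, crops included, and the job is handed in when it is done.

Besides the shell and the picture viewer there is one more tool, called after "Emit:" as name(argument=value, ...) on one line, values as JSON. send_rows: Moves the arm, as the interface text tells. Its arguments: {"type":"object","properties":{"motion":{"type":"array"},"gripper":{"type":"number"},"squeeze":{"type":"number"}},"required":["motion"]}

```bash
mkdir -p pics; cat > h.py <<'E'
import numpy as np, cv2
from scipy.spatial.transform import Rotation as Rn
from plant import r
def calib(n):
    c=r.get_calibration(n); 
    o=c["orientation"]; M=Rn.from_euler('xyz',o,degrees=True).as_matrix() if np.size(o)==3 else np.array(o)
    return c,M,np.array(c["origin"])
def toworld(n,p,cal=None):
    c,M,o=cal or calib(n); return o+M@np.array(p)
def proj(n,P,cal=None):
    c,M,o=cal or calib(n); q=M.T@(np.array(P)-o); s=q[:2]/q[2]; s=s*(1+c["k1"]*(s@s)); f=192/np.tan(np.radians(c["fov_y"]/2)); return s[0]*f+c["cx"],s[1]*f+c["cy"]
def unproj(n,u,v,d,cal=None):
    c,M,o=cal or calib(n); f=192/np.tan(np.radians(c["fov_y"]/2))
    x=np.array([(u-c["cx"])/f,(v-c["cy"])/f]); s=x.copy()
    for _ in range(10): s=x/(1+c["k1"]*(s@s))
    return o+M@np.array([s[0]*d,s[1]*d,d])
E
python3 - <<'E'
from h import *
print(r.get_state())
for n in["scene","side","wrist"]:
    print(n,r.get_calibration(n))
    im,d=r.capture(n); cv2.imwrite(f"pics/{n}0.png",im); np.save(f"{n}0.npy",d)
    if n!="wrist":
        for t in["beam_grip","beam_bar","beam_foot","short_grip","rest","stand_pin","stand_post"]:
            for q in r.pinpoint(n,t)[:3]:
                P=toworld(n,q["at"]); print(t,round(q["conf"],2),P.round(3),np.round(proj(n,P)))
a=cv2.imread("pics/scene0.png");b=cv2.imread("pics/side0.png")
cv2.imwrite("pics/both0.png",np.vstack([a,b])[:, :])
E
```

```text
{'time_s': 0.0, 'joints': array([-4.81796134e+01,  2.05917515e+01,  6.35976680e-01, -2.12172046e-02,
       -7.01330454e+01, -1.65066926e+01]), 'qd': array([ 0.03341501,  0.03519761, -0.04774794,  0.08588445,  0.0042302 ,
        0.04348293]), 'joint_torque': array([ 6.81620240e-04, -5.82713270e+01,  2.93075609e+01,  6.99726373e+00,
        7.39057374e-03, -2.01829639e-04]), 'tcp_pos': array([ 0.28840629, -0.60977999,  0.22563237]), 'eef_rot': array([ 1.79909173e+02, -6.11528906e-03, -1.54693527e+02]), 'contact_force': array([-0.32411009,  0.5224336 ,  0.34984688]), 'moment': array([-0.01423768, -0.00241133,  0.0007799 ]), 'gripper_width': 0.08743638603393815}
scene {'fov_y': 44.30041624698349, 'cx': 251.5761221909889, 'cy': 200.4067993520387, 'k1': -0.18838854153446985, 'origin': array([ 1.06137279, -0.59831356,  1.04771688]), 'orientation': array([-136.80172194,    1.07844556,   46.43179738])}
beam_grip 0.68 [ 0.457 -0.168  0.151] [216. 233.]
beam_bar 0.95 [ 0.45  -0.168  0.119] [215. 239.]
beam_foot 0.69 [ 0.457 -0.097  0.02 ] [239. 249.]
short_grip 0.71 [ 0.555 -0.167  0.15 ] [24
[... 440 characters left out ...]
  0.31532856, -171.12528528])}
beam_grip 0.69 [ 0.452 -0.166  0.153] [252. 163.]
beam_bar 0.67 [ 0.455 -0.166  0.118] [251. 172.]
beam_foot 0.77 [ 0.453 -0.101  0.022] [249. 207.]
short_grip 0.59 [ 0.551 -0.166  0.153] [222. 161.]
rest 0.93 [ 0.504 -0.169  0.001] [238. 198.]
rest 0.65 [ 0.177 -0.326 -0.002] [332. 181.]
rest 0.61 [0.309 0.302 0.005] [278. 313.]
stand_pin 0.93 [0.565 0.134 0.186] [192. 208.]
stand_post 0.88 [0.633 0.155 0.188] [166. 211.]
wrist {'fov_y': 71.6485671558587, 'cx': 254.8198076227082, 'cy': 193.0803388149061, 'k1': -0.005747163897071424, 'origin': array([ 0.21802774, -0.64261245,  0.38418122]), 'orientation': array([1.63234426e+02, 6.92152230e-02, 1.15327342e+02])}
```

```bash
python3 - <<'E'
import cv2,numpy as np
a=cv2.imread("pics/scene0.png");b=cv2.imread("pics/side0.png")
a=cv2.resize(a[130:330,80:400],None,fx=1.8,fy=1.8,interpolation=cv2.INTER_CUBIC)
b=cv2.resize(b[100:230,110:350],(576,312),interpolation=cv2.INTER_CUBIC)
a=cv2.resize(a,(480,300));b=cv2.resize(b,(554,300))
cv2.imwrite("pics/a0.png",cv2.imread("pics/scene0.png"))
c=np.zeros((600,800,3),np.uint8);c[:300,:480]=a;c[300:,:554]=b
cv2.imwrite("pics/c0.png",c)
E
```

```text
(no output)
```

View pics/c0.png

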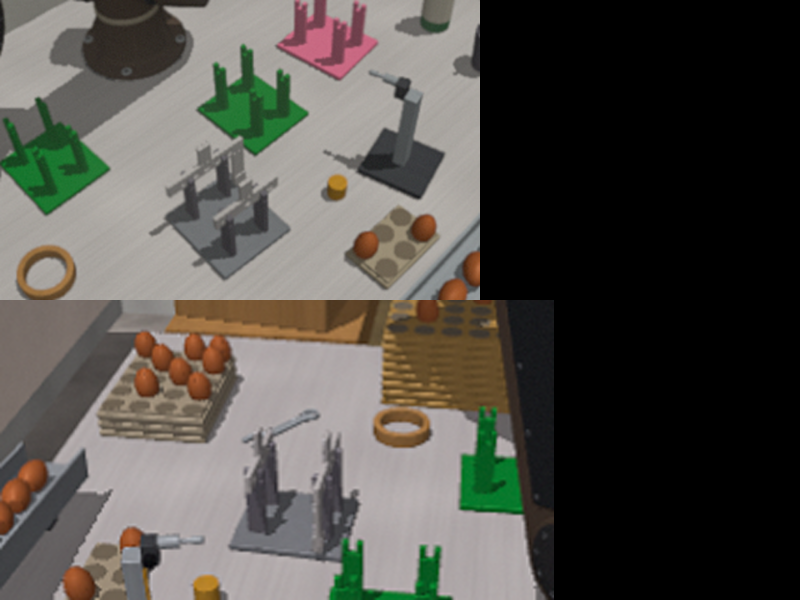

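View pics/scene0.png

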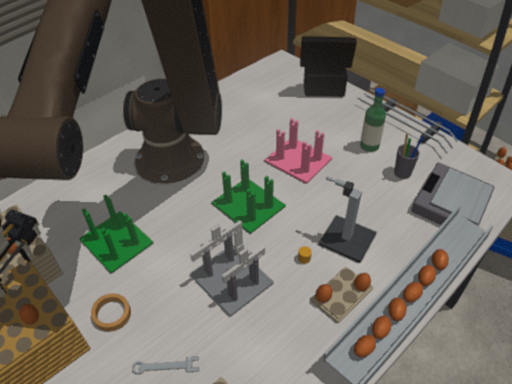

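Scene picture: the grey rest is at (231,281). The bigger beam, with its leg, is in the row at (216,235) and the short one at (243,256). The green rests at (115,241) and (250,205) and the pink one at (298,155) are look-alikes. The stand pin is at (332,184) and the post at (354,192). I choose the beam with the leg, at about (0.455, -0.168). From the centre of mass (y ≈ +24.3 mm), the hole to use is the one at y = +24. I'll move above it and check it close up.

Emit:
send_rows(motion=[{"travel": [0,0,-0.015],"spin": -6.5},{"travel": [0,0,-0.015],"spin": -6.5},{"travel": [0,0,-0.015],"spin": -6.5},{"travel": [0,0,-0.015],"spin": -6.5},{"travel": [0,0,-0.015],"spin": -6.5}], gripper=0)

```text
time_s: 1.27
tcp_pos: [0.2875, -0.6083, 0.2994]
eef_rot: [179.6, 0.2, -121.1]
contact_force: [0.3, -0.1, -0.8]
gripper_width: 0.0599
```

Emit:
send_rows(motion=[{"travel": [0,0,-0.01],"spin": -6.5},{"travel": [0,0,-0.01],"spin": -6.5},{"travel": [0,0,0],"spin": -6.5},{"travel": [0,0,0],"spin": -6.5},{"travel": [0,0,0],"spin": -6.5}])

```text
time_s: 1.68
tcp_pos: [0.2882, -0.6099, 0.3261]
eef_rot: [180.0, 0.0, -86.9]
contact_force: [-0.4, 0.7, -0.5]
gripper_width: 0.0443
```

Emit:
send_rows(motion=[{"travel": [-0.038,-0.015,0],"spin": 0},{"travel": [-0.038,-0.015,0],"spin": 0},{"travel": [-0.038,-0.015,0],"spin": 0},{"travel": [-0.038,-0.015,0],"spin": 0},{"travel": [-0.038,-0.015,0],"spin": 0}])

```text
time_s: 2.1
tcp_pos: [0.3497, -0.4157, 0.3217]
eef_rot: [179.7, 0.2, -86.7]
contact_force: [1.4, 0.4, 0.1]
gripper_width: 0.044
```

Emit:
send_rows(motion=[{"travel": [-0.038,-0.015,0],"spin": 0},{"travel": [-0.038,-0.015,0],"spin": 0},{"travel": [-0.038,-0.015,0],"spin": 0},{"travel": [-0.038,-0.015,0],"spin": 0},{"travel": [-0.038,-0.015,0],"spin": 0}])

```text
time_s: 2.52
tcp_pos: [0.4127, -0.2169, 0.3231]
eef_rot: [179.9, 0.2, -86.8]
contact_force: [1.7, -0.2, -0.5]
gripper_width: 0.0438
```

```bash
python3 - <<'E'
from h import *
print(r.get_state()["tcp_pos"],r.get_state()["eef_rot"])
cal=calib("wrist"); im,d=r.capture("wrist"); 
np.save("w1.npy",d)
for t in["beam_grip","beam_bar","beam_foot","short_grip","rest","stand_pin"]:
    for q in r.pinpoint("wrist",t)[:3]:
        P=toworld("wrist",q["at"],cal); print(t,round(q["conf"],2),P.round(4),np.round(proj("wrist",P,cal)))
cv2.imwrite("pics/w1.png",im)
# heights: world cloud slices
c,M,o=cal
v,u=np.mgrid[0:384,0:512]; f=192/np.tan(np.radians(c["fov_y"]/2))
s=np.stack([(u-c["cx"])/f,(v-c["cy"])/f],-1); s=s/(1+c["k1"]*(s**2).sum(-1,keepdims=True))
P=np.concatenate([s*d[...,None],d[...,None]],-1)@M.T+o
m=d>0
for lo,hi,x0,x1 in[(.164,.178,.42,.49),(.127,.137,.42,.49),(.164,.178,.52,.60),(.127,.137,.52,.6)]:
    k=m&(P[...,2]>lo)&(P[...,2]<hi)&(P[...,0]>x0)&(P[...,0]<x1)&(P[...,1]<-.05)&(P[...,1]>-.3)
    Q=P[k]
    if len(Q)>20:
        a=np.polyfit(Q[:,1],Q[:,0],1); print(lo,x0,len(Q),Q.mean(0).round(4),Q[:,:2].min(0).round(4),Q[:,:2].max(0).round(4),"slope deg",np.degrees(np.arctan(a[0])).round(2))
E
```

```text
[ 0.41266715 -0.216883    0.32306027] [ 1.79898265e+02  1.57261467e-01 -8.68380992e+01]
beam_grip 0.91 [ 0.4562 -0.1655  0.1513] [220. 212.]
beam_bar 0.89 [ 0.4526 -0.1683  0.1173] [225. 202.]
beam_foot 0.72 [ 0.4557 -0.0992  0.0175] [228. 220.]
short_grip 0.9 [ 0.5538 -0.1686  0.1477] [147. 205.]
rest 0.83 [ 0.5058 -0.1732  0.0029] [203. 178.]
rest 0.82 [ 0.344  0.038 -0.001] [281. 280.]
rest 0.6 [ 0.1799 -0.3248 -0.004 ] [393. 102.]
0.164 0.42 123 [ 0.4548 -0.1685  0.1699] [ 0.4511 -0.1793] [ 0.4589 -0.1552] slope deg 0.48
0.127 0.42 417 [ 0.4536 -0.1915  0.1306] [ 0.4483 -0.2468] [ 0.4587 -0.0879] slope deg 0.87
0.164 0.52 148 [ 0.5543 -0.1676  0.1694] [ 0.5506 -0.179 ] [ 0.5594 -0.1552] slope deg 2.6
0.127 0.52 433 [ 0.5538 -0.1846  0.1304] [ 0.549  -0.2319] [ 0.5613 -0.1275] slope deg 1.84
```

View pics/w1.png

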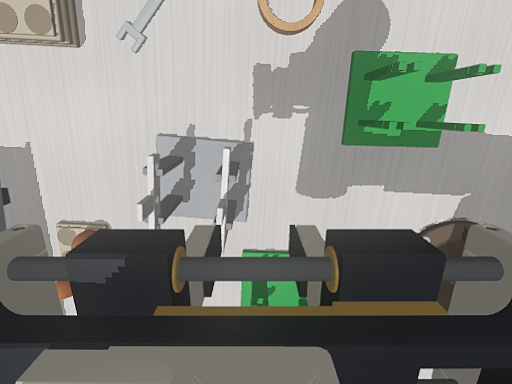

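The wrist picture shows the leg beam at about (225,195) and the short beam at about (150,195). The cloud puts the tab top at (0.455, -0.1675, 0.170), which fits the expected 0.171 m, and the bar spans y from -0.247 to -0.088.

Emit:
send_rows(motion=[{"travel": [0,0,0],"spin": 4},{"travel": [-0.025,-0.021,0.02],"spin": 0},{"travel": [-0.025,-0.021,0.03],"spin": 0},{"travel": [0,0,0.03],"spin": 0},{"travel": [0,0,0.03],"spin": 0}])

```text
time_s: 3.28
tcp_pos: [0.4592, -0.1779, 0.2163]
eef_rot: [-179.4, -0.0, -92.0]
contact_force: [0.3, 0.4, 0.8]
gripper_width: 0.0439
```

Emit:
send_rows(motion=[{"travel": [0,0,0],"spin": 0},{"travel": [0,0,0],"spin": 0}])

```text
time_s: 3.45
tcp_pos: [0.4554, -0.1798, 0.2106]
eef_rot: [180.0, 0.0, -92.3]
contact_force: [-0.1, -0.7, 1.5]
gripper_width: 0.0436
```

```bash
python3 - <<'E'
from h import *
s=r.get_state();print(s["tcp_pos"],s["eef_rot"],s["contact_force"])
E
```

```text
[ 0.45536477 -0.17982257  0.21056979] [ 1.79990733e+02  5.56266291e-03 -9.23190251e+01] [-0.12102145 -0.73295007  1.54950068]
```

Emit:
send_rows(motion=[{"travel": [-0.0125,0,0],"spin": -1.5},{"travel": [0,0,0],"spin": 0},{"travel": [0,0,0.02],"spin": 0},{"travel": [0,0,0.012],"spin": 0},{"travel": [0,0,0],"spin": 0}])

```text
time_s: 3.87
tcp_pos: [0.4587, -0.1731, 0.1859]
eef_rot: [-179.5, -0.1, -91.2]
contact_force: [-0.5, 0.0, 0.1]
gripper_width: 0.0438
```

Emit:
send_rows(motion=[{"travel": [-0.005,0.003,0.0],"spin": 0},{"travel": [0,0,0],"spin": 0},{"travel": [0,0,0],"spin": 0}])

```text
time_s: 4.12
tcp_pos: [0.4569, -0.1697, 0.19]
eef_rot: [-179.3, -0.2, -91.4]
contact_force: [0.1, -0.6, 0.5]
gripper_width: 0.0435
```

```bash
python3 - <<'E'
from h import *
for i in range(3):
    s=r.get_state();print(s["tcp_pos"],s["eef_rot"],s["qd"].round(2)); r.get_calibration("wrist"); r.capture("wrist")
cal=calib("wrist")
for t in["beam_grip"]:
    for q in r.pinpoint("wrist",t)[:3]:
        P=toworld("wrist",q["at"],cal); print(t,round(q["conf"],2),P.round(4))
E
```

```text
[ 0.45693674 -0.16966688  0.19003647] [-179.27958643   -0.18271266  -91.41488675] [-0.02 -1.32  0.58 -0.02 -0.95 -0.48]
[ 0.45706827 -0.16963969  0.19018165] [-179.25371502   -0.18194162  -91.41215554] [ 0.1   0.31 -0.25 -0.11  0.49  0.16]
[ 0.45698491 -0.16955306  0.18985247] [-1.79273567e+02 -1.77449708e-01 -9.14041740e+01] [ 0.16  0.52 -0.48 -0.31  0.44  0.08]
beam_grip 0.68 [ 0.457  -0.162   0.1531]
```

Emit:
send_rows(motion=[{"travel": [-0.002,0.002,0.015],"spin": -0.5},{"travel": [0,0,0.015],"spin": 0},{"travel": [0,0,0.012],"spin": 0},{"travel": [0,0,0.005],"spin": 0},{"travel": [0,0,0],"spin": 0}])

```text
time_s: 4.73
tcp_pos: [0.4567, -0.1674, 0.1424]
eef_rot: [-179.1, -0.2, -90.8]
contact_force: [-0.2, 0.3, -0.8]
gripper_width: 0.044
```

```bash
python3 - <<'E'
from h import *
r.capture("side");s=r.get_state();print(s["tcp_pos"],s["eef_rot"],s["contact_force"])
E
```

```text
[ 0.45686064 -0.16748697  0.14285633] [-179.10415948   -0.19433559  -90.82943423] [ 1.09921611  0.12773121 -0.48296898]
```

Emit:
send_rows(motion=[{"travel": [0,0.0025,0.006],"spin": 0},{"travel": [0,0.001,0.002],"spin": 0},{"travel": [0,0,0],"spin": 0}])

```text
time_s: 5.03
tcp_pos: [0.4543, -0.1675, 0.1357]
eef_rot: [-179.0, -0.2, -90.8]
contact_force: [1.2, -0.9, -0.2]
gripper_width: 0.0436
```

Emit:
send_rows(motion=[{"travel": [0,0,0],"spin": 0},{"travel": [0,0,0],"spin": 0},{"travel": [0,0,0],"spin": 0},{"travel": [0,0,0],"spin": 0},{"travel": [0,0,0],"spin": 0}], gripper=-1, squeeze=40)

```text
time_s: 5.45
tcp_pos: [0.455, -0.1676, 0.137]
eef_rot: [-178.9, -0.2, -90.8]
contact_force: [-0.9, 0.5, -0.5]
gripper_width: 0.0161
```

Emit:
send_rows(motion=[{"travel": [0,0,0],"spin": 0},{"travel": [0,0,0],"spin": 0},{"travel": [0,0,0],"spin": 0}])

```text
time_s: 5.7
tcp_pos: [0.4543, -0.1677, 0.1371]
eef_rot: [-178.9, -0.2, -90.8]
contact_force: [-0.2, -0.4, -0.4]
gripper_width: 0.0073
```

```bash
python3 - <<'E'
from h import *
r.capture("side");s=r.get_state();print(s["tcp_pos"],s["eef_rot"],s["contact_force"],s["moment"],s["gripper_width"])
E
```

```text
[ 0.45431615 -0.1676343   0.13709159] [-178.91620894   -0.21007953  -90.835072  ] [-1.86158735  0.27189402  2.03159224] [ 0.16742891  0.71049218 -0.11395427] 0.007616486695174743
```

Emit:
send_rows(motion=[{"travel": [0,0,-0.012],"spin": 0},{"travel": [0,0,-0.02],"spin": 0},{"travel": [0,0,-0.025],"spin": 0},{"travel": [0,0,-0.03],"spin": 0},{"travel": [0,0,-0.03],"spin": 0}])

```text
time_s: 6.17
tcp_pos: [0.4497, -0.1664, 0.2506]
eef_rot: [-179.5, -0.1, -90.9]
contact_force: [-0.1, 0.9, -2.2]
gripper_width: 0.0079
```

Emit:
send_rows(motion=[{"travel": [0,0,-0.03],"spin": 0},{"travel": [0,0,-0.02],"spin": 0},{"travel": [0,0,-0.01],"spin": 0},{"travel": [0,0,0],"spin": 0}])

```text
time_s: 6.5
tcp_pos: [0.4512, -0.1666, 0.3195]
eef_rot: [-179.0, -0.2, -90.8]
contact_force: [0.4, -0.5, -1.6]
gripper_width: 0.0077
```

```bash
python3 - <<'E'
from h import *
s=r.get_state();print(s["tcp_pos"],s["eef_rot"],s["contact_force"],s["moment"],s["gripper_width"],s["joints"].round(1))
cal0=calib("scene");cal1=calib("side")
a,da=r.capture("scene");np.save("sc2.npy",da)
for t in("stand_pin","stand_post"): print(t,[(round(q["conf"],2),toworld("scene",q["at"],cal0).round(4)) for q in r.pinpoint("scene",t)])
b,db=r.capture("side");np.save("sd2.npy",db)
for t in("stand_pin","stand_post"): print(t,[(round(q["conf"],2),toworld("side",q["at"],cal1).round(4)) for q in r.pinpoint("side",t)])
cv2.imwrite("pics/sc2.png",a);cv2.imwrite("pics/sd2.png",b)
for n,d in(("scene",da),("side",db)):
    c,M,o=calib(n)
    v,u=np.mgrid[0:384,0:512]; f=192/np.tan(np.radians(c["fov_y"]/2))
    s=np.stack([(u-c["cx"])/f,(v-c["cy"])/f],-1); s0=s
    for _ in range(8): s=s0/(1+c["k1"]*(s**2).sum(-1,keepdims=True))
    P=np.concatenate([s*d[...,None],d[...,None]],-1)@M.T+o
    k=(d>0)&(P[...,2]>.184)&(P[...,2]<.235)&(P[...,0]>.52)&(P[...,0]<.66)&(P[...,1]>.10)&(P[...,1]<.19)
    Q=P[k];Q=Q[np.argsort(Q[:,0])]; print(n,len(Q))
    for x0 in np.arange(.52,.66,.008):
        q=Q[(Q[:,0]>=x0)&(Q[:,0]<x0+.008)]
        if len(q): print(x0.round(3),len(q),q.mean(0).round(4),q.min(0).round(4)[1:],q.max(0).round(4)[1:])
A=cv2.resize(a[160:260,300:400],(400,400),interpolation=cv2.INTER_CUBIC);B=cv2.resize(b[170:270,130:230],(400,400),interpolation=cv2.INTER_CUBIC)
cv2.imwrite("pics/st2.png",np.hstack([A,B]))
E
```

```text
[ 0.45117656 -0.16657176  0.31945275] [-1.78966716e+02 -1.58013624e-01 -9.08100793e+01] [ 0.44320929 -0.47780665 -1.59438723] [-0.02746949  0.08010523  0.01242195] 0.007661895085209581 [  3.4  -1.8 -14.7   0.2 -76.1  -4.3]
stand_pin [(0.93, array([0.5699, 0.1421, 0.1826]))]
stand_post [(0.74, array([ 0.449 , -0.1643,  0.332 ])), (0.66, array([0.6273, 0.1498, 0.1879]))]
stand_pin [(0.6, array([0.5662, 0.1345, 0.1861]))]
stand_post [(0.94, array([0.631 , 0.1499, 0.1886]))]
scene 289
0.544 2 [0.5508 0.1323 0.2041] [0.13  0.204] [0.1345 0.2042]
0.552 10 [0.5566 0.13   0.2053] [0.1262 0.2025] [0.134  0.2086]
0.56 11 [0.563  0.1333 0.2039] [0.1287 0.2009] [0.1384 0.2076]
0.568 7 [0.5707 0.1365 0.2025] [0.1327 0.1977] [0.1389 0.2052]
0.576 13 [0.581  0.1357 0.2059] [0.1315 0.1991] [0.1417 0.2103]
0.584 19 [0.588  0.1376 0.2065] [0.1335 0.1974] [0.1453 0.2109]
0.592 21 [0.5961 0.1387 0.205 ] [0.1302 0.1959] [0.1476 0.2105]
0.6 35 [0.605  0.1435 0.2035] [0.1319 0.1866] [0.1699 0.2114]
0.608 39 [0.6125 0.14   0.2011] [0.1323 0.1842] [0.156  0.2104]
0.616 56 [0.62   0.1452 0.1969] [0.1314 0.184
[... 406 characters left out ...]
3]
0.56 8 [0.563  0.1355 0.2049] [0.1329 0.2015] [0.1375 0.2081]
0.568 12 [0.5733 0.1396 0.2057] [0.1345 0.2002] [0.1453 0.2123]
0.576 18 [0.5801 0.1436 0.2059] [0.1351 0.1972] [0.1475 0.2126]
0.584 20 [0.5884 0.1464 0.2062] [0.1391 0.1976] [0.153  0.2122]
0.592 34 [0.5975 0.1538 0.2006] [0.1393 0.1843] [0.1693 0.2117]
0.6 48 [0.6039 0.1568 0.2011] [0.1339 0.1853] [0.1717 0.2115]
0.608 36 [0.6117 0.1562 0.2029] [0.1367 0.186 ] [0.1718 0.2104]
0.616 21 [0.6192 0.1538 0.1955] [0.1361 0.1861] [0.1666 0.2114]
0.624 25 [0.628  0.1552 0.1882] [0.1388 0.1845] [0.1676 0.1907]
0.632 24 [0.6362 0.1567 0.1883] [0.1416 0.1845] [0.1703 0.192 ]
0.64 6 [0.6421 0.1476 0.1891] [0.1407 0.1876] [0.1561 0.1914]
```

View pics/st2.png

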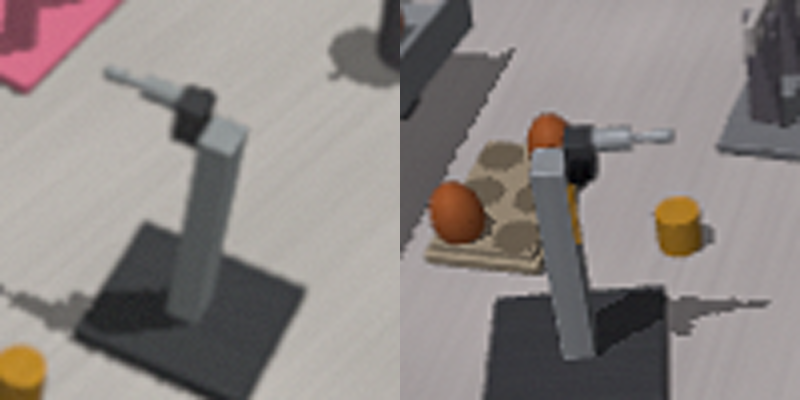

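Emit:
send_rows(motion=[{"travel": [0,0,0],"spin": -4},{"travel": [0,0,0],"spin": -4},{"travel": [0,0,0],"spin": -4},{"travel": [0,0,0],"spin": -3.5},{"travel": [0,0,0],"spin": 0}])

```text
time_s: 7.22
tcp_pos: [0.4479, -0.1661, 0.3103]
eef_rot: [-179.9, -0.2, -74.6]
contact_force: [0.0, 0.1, -1.8]
gripper_width: 0.0076
```

Emit:
send_rows(motion=[{"travel": [-0.015,-0.0085,0],"spin": 0},{"travel": [-0.03,-0.0165,0],"spin": 0},{"travel": [-0.03,-0.0165,0],"spin": 0},{"travel": [-0.03,-0.0165,0],"spin": 0},{"travel": [-0.03,-0.0165,0],"spin": 0}])

```text
time_s: 7.63
tcp_pos: [0.4833, -0.0164, 0.3062]
eef_rot: [179.7, -0.2, -75.8]
contact_force: [0.8, -0.7, -1.7]
gripper_width: 0.0075
```

Emit:
send_rows(motion=[{"travel": [-0.03,-0.0165,0.005],"spin": 0},{"travel": [-0.03,-0.0165,0.01],"spin": 0},{"travel": [-0.02,-0.012,0.01],"spin": 0},{"travel": [-0.01,-0.005,0.01],"spin": 0},{"travel": [0,0,0],"spin": 0}])

```text
time_s: 8.05
tcp_pos: [0.5108, 0.0933, 0.2662]
eef_rot: [179.6, -0.2, -76.2]
contact_force: [-1.1, 0.1, -2.5]
gripper_width: 0.0077
```

```bash
cat >> h.py <<'E'
def rel(mark=(.568,.1365),yaw=15.):
    s=r.get_state(); p=s["tcp_pos"]; R=Rn.from_euler('xyz',s["eef_rot"],degrees=True).as_matrix()
    hole=p+R@np.array([-.024,0,.0193]); a=np.radians(yaw); d=hole-np.array([*mark,0])
    print("tcp",p.round(4),"rot",s["eef_rot"].round(2),"F",s["contact_force"].round(2),"M",s["moment"].round(3),"w",round(s["gripper_width"],4),"t",s["time_s"])
    print("hole in pin frame: x %.1f y %.1f  z %.1f mm"%tuple(1e3*np.array([d[0]*np.cos(a)+d[1]*np.sin(a),-d[0]*np.sin(a)+d[1]*np.cos(a),hole[2]])))
E
python3 -c "
from h import *
r.capture('side');rel()"
```

```text
tcp [0.5109 0.0925 0.2671] rot [179.59  -0.23 -76.19] F [-0.8   0.5  -1.86] M [-0.021  0.086 -0.022] w 0.0078 t 8.1
hole in pin frame: x -66.2 y -3.8  z 247.7 mm
```

```bash
python3 - <<'E'
from h import *
w,_=r.capture("wrist");
out=[]
for n in("scene","side"):
    cal=calib(n); im,d=r.capture(n)
    for t in("beam_grip","beam_bar","beam_foot","stand_pin"): print(n,t,[(round(q["conf"],2),toworld(n,q["at"],cal).round(4)) for q in r.pinpoint(n,t)[:2]])
    u,v=map(int,proj(n,[.54,.12,.22],cal)); c=im[v-45:v+45,u-50:u+50]; out.append(cv2.resize(c,(400,360),interpolation=cv2.INTER_CUBIC))
cv2.imwrite("pics/s3.png",np.vstack([np.hstack(out),cv2.resize(w[180:384,100:500],(800,240))[:240]]))
E
```

```text
scene beam_grip [(0.82, array([0.5118, 0.0939, 0.2838]))]
scene beam_bar [(0.67, array([0.5137, 0.0949, 0.2847])), (0.6, array([0.5041, 0.0874, 0.2519]))]
scene beam_foot [(0.62, array([0.4917, 0.1583, 0.152 ]))]
scene stand_pin [(0.75, array([0.5722, 0.141 , 0.1801])), (0.66, array([0.4943, 0.1606, 0.1539]))]
side beam_grip [(0.53, array([0.5114, 0.09  , 0.2871]))]
side beam_bar [(0.55, array([0.5122, 0.0888, 0.2484]))]
side beam_foot [(0.73, array([0.4943, 0.1583, 0.1552]))]
side stand_pin [(0.69, array([0.5682, 0.1336, 0.1871]))]
```

View pics/s3.png

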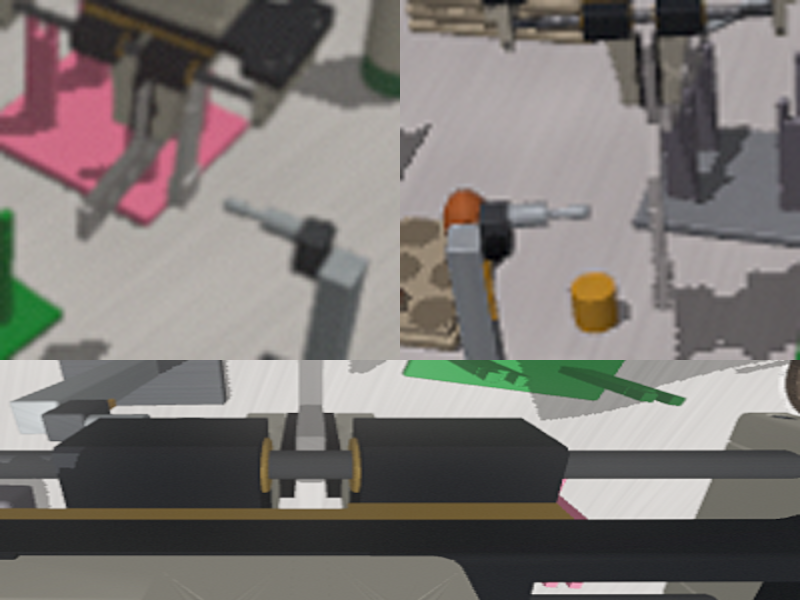

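Views: the beam hangs level between the fingers, with the leg on the +y side (scene crop ~(190,150)). The pin nose is at (232,205) in the scene crop and (588,212) in the side crop, so it is clear of the beam. Next I'll go above the pin's head and feel its top with the bar's underside.

Emit:
send_rows(motion=[{"travel": [-0.004,-0.014,0],"spin": -1.2},{"travel": [0,-0.016,0],"spin": 0},{"travel": [0,-0.016,0],"spin": 0},{"travel": [0,-0.006,0],"spin": 0},{"travel": [0,0,0],"spin": 0}])

```text
time_s: 9.07
tcp_pos: [0.5623, 0.108, 0.2707]
eef_rot: [180.0, -0.1, -75.0]
contact_force: [0.6, 0.1, -1.5]
gripper_width: 0.0077
```

```bash
python3 -c "
from h import *
r.capture('side');rel()"
```

```text
tcp [0.5617 0.1078 0.2706] rot [ 1.7993e+02 -1.2000e-01 -7.5030e+01] F [ 0.54  0.12 -1.26] M [-0.007  0.091 -0.031] w 0.0073 t 9.1167
hole in pin frame: x -13.5 y -2.1  z 251.2 mm
```

Emit:
send_rows(motion=[{"travel": [-0.002,0,0.008],"spin": 0},{"travel": [0,0,0.008],"spin": 0},{"travel": [0,0,0.006],"spin": 0},{"travel": [0,0,0],"spin": 0}])

```text
time_s: 9.45
tcp_pos: [0.5588, 0.1091, 0.2463]
eef_rot: [179.9, -0.1, -75.1]
contact_force: [-0.8, -0.4, -1.6]
gripper_width: 0.008
```

```bash
python3 -c "
from h import *
r.capture('side');rel()"
```

```text
tcp [0.559  0.1091 0.2469] rot [ 1.7992e+02 -9.0000e-02 -7.5060e+01] F [-0.13  0.71 -2.31] M [-0.027  0.17  -0.01 ] w 0.0077 t 9.5
hole in pin frame: x -15.8 y -0.1  z 227.6 mm
```

Emit:
send_rows(motion=[{"travel": [0,-0.003,0.0015],"spin": 0},{"travel": [0,0,0.0015],"spin": 0},{"travel": [0,0,0],"spin": 0}])

```text
time_s: 9.75
tcp_pos: [0.5619, 0.1099, 0.2442]
eef_rot: [180.0, -0.1, -75.0]
contact_force: [-0.2, 0.3, -2.3]
gripper_width: 0.0077
```

Emit:
send_rows(motion=[{"travel": [0,0,0.001],"spin": 0},{"travel": [0,0,0],"spin": 0}])

```text
time_s: 9.92
tcp_pos: [0.5622, 0.1099, 0.2434]
eef_rot: [180.0, -0.1, -75.0]
contact_force: [0.2, 0.7, -1.8]
gripper_width: 0.0082
```

```bash
python3 -c "
from h import *
rel();r.capture('side');rel()"
```

```text
tcp [0.5622 0.1099 0.2434] rot [ 1.800e+02 -1.000e-01 -7.504e+01] F [ 0.17  0.66 -1.76] M [-0.023  0.067 -0.04 ] w 0.0082 t 9.9167
hole in pin frame: x -12.5 y -0.2  z 224.1 mm
tcp [0.5623 0.11   0.2436] rot [-1.7999e+02 -1.0000e-01 -7.5030e+01] F [ 0.33  0.33 -1.38] M [ 0.007  0.112 -0.004] w 0.0079 t 9.9667
hole in pin frame: x -12.4 y -0.1  z 224.2 mm
```

Now 1 mm probes, each checked.

Emit:
send_rows(motion=[{"travel": [0,0,0.001],"spin": 0},{"travel": [0,0,0],"spin": 0}])

```text
time_s: 10.13
tcp_pos: [0.5624, 0.11, 0.2427]
eef_rot: [-180.0, -0.1, -75.0]
contact_force: [0.1, -1.0, -1.4]
gripper_width: 0.0075
```

Emit:
send_rows(motion=[{"travel": [0,0,0.001],"spin": 0},{"travel": [0,0,0],"spin": 0}])

```text
time_s: 10.3
tcp_pos: [0.5624, 0.11, 0.2418]
eef_rot: [-180.0, -0.1, -75.0]
contact_force: [0.0, -0.5, -2.7]
gripper_width: 0.0078
```

Emit:
send_rows(motion=[{"travel": [0,0,0.001],"spin": 0},{"travel": [0,0,0],"spin": 0}])

```text
time_s: 10.47
tcp_pos: [0.5624, 0.11, 0.2407]
eef_rot: [-179.9, -0.1, -75.0]
contact_force: [-0.9, 0.1, -1.7]
gripper_width: 0.0077
```

Emit:
send_rows(motion=[{"travel": [0,0,0.001],"spin": 0},{"travel": [0,0,0],"spin": 0}])

```text
time_s: 10.63
tcp_pos: [0.5624, 0.11, 0.2396]
eef_rot: [-179.9, -0.1, -75.0]
contact_force: [-0.8, 0.8, -2.4]
gripper_width: 0.008
```

Emit:
send_rows(motion=[{"travel": [0,0,0.001],"spin": 0},{"travel": [0,0,0],"spin": 0}])

```text
time_s: 10.8
tcp_pos: [0.5627, 0.11, 0.2389]
eef_rot: [-179.9, -0.1, -75.0]
contact_force: [0.2, -0.4, -1.2]
gripper_width: 0.0077
```

Emit:
send_rows(motion=[{"travel": [0,0,0.001],"spin": 0},{"travel": [0,0,0],"spin": 0}])

```text
time_s: 10.97
tcp_pos: [0.5629, 0.1099, 0.239]
eef_rot: [-179.9, -0.1, -75.0]
contact_force: [-0.1, 0.6, -1.4]
gripper_width: 0.0081
```

Emit:
send_rows(motion=[{"travel": [0,0,0.001],"spin": 0}])

```text
time_s: 11.05
tcp_pos: [0.5631, 0.1099, 0.2386]
eef_rot: [-179.8, -0.1, -75.0]
contact_force: [-3.4, -0.9, 8.6]
gripper_width: 0.0075
```

Emit:
send_rows(motion=[{"travel": [0,0,0.0015],"spin": 0}])

```text
time_s: 11.13
tcp_pos: [0.5633, 0.1098, 0.2385]
eef_rot: [-179.7, -0.1, -75.0]
contact_force: [-5.5, -0.3, 14.6]
gripper_width: 0.0071
```

```bash
python3 -c "
from h import *
rel();r.capture('side');rel();r.capture('scene');rel()"
```

```text
tcp [0.5633 0.1098 0.2385] rot [-1.7974e+02 -1.4000e-01 -7.4970e+01] F [-5.53 -0.34 14.6 ] M [0.287 2.976 0.138] w 0.0071 t 11.1333
hole in pin frame: x -11.4 y -0.6  z 219.1 mm
tcp [0.5632 0.1098 0.2385] rot [-1.7974e+02 -1.4000e-01 -7.4960e+01] F [-4.63  0.31 11.09] M [0.262 2.258 0.089] w 0.0073 t 11.1833
hole in pin frame: x -11.5 y -0.6  z 219.2 mm
tcp [0.5632 0.1098 0.2386] rot [-1.7973e+02 -1.3000e-01 -7.4970e+01] F [-4.8  -0.32  9.72] M [0.072 2.108 0.098] w 0.0081 t 11.2333
hole in pin frame: x -11.4 y -0.6  z 219.2 mm
```

Contact was felt at TCP z ≈ 0.2389, so the pin axis corresponds to TCP z ≈ 0.221 for hole alignment. I'll lift and back off in front of the nose.

Emit:
send_rows(motion=[{"travel": [0,0,-0.006],"spin": 0},{"travel": [0,0,-0.004],"spin": 0},{"travel": [0,0.012,0],"spin": 0},{"travel": [0,0.016,0],"spin": 0},{"travel": [0,0.012,0],"spin": 0}])

```text
time_s: 11.65
tcp_pos: [0.5239, 0.0995, 0.2476]
eef_rot: [-179.8, -0.1, -75.0]
contact_force: [-0.1, -0.3, -2.9]
gripper_width: 0.0077
```

Emit:
send_rows(motion=[{"travel": [0,0,0.0],"spin": 0},{"travel": [0,0,0.01],"spin": 0},{"travel": [0,0,0.01],"spin": 0},{"travel": [0,0,0.003],"spin": 0},{"travel": [0,0,0],"spin": 0}])

```text
time_s: 12.07
tcp_pos: [0.521, 0.0987, 0.2222]
eef_rot: [-179.8, -0.1, -75.0]
contact_force: [-0.7, -0.1, -1.9]
gripper_width: 0.0077
```

```bash
python3 - <<'E'
from h import *
r.capture('side');rel()
out=[]
for n in("scene","side"):
    cal=calib(n); im,d=r.capture(n); cv2.imwrite(f"pics/{n}4.png",im)
    u,v=map(int,proj(n,[.54,.12,.20],cal)); c=im[v-40:v+40,u-40:u+40]; out.append(cv2.resize(c,(400,400),interpolation=cv2.INTER_CUBIC))
    v,u=np.mgrid[0:384,0:512]; c_,M,o=cal; f=192/np.tan(np.radians(c_["fov_y"]/2))
    s0=s=np.stack([(u-c_["cx"])/f,(v-c_["cy"])/f],-1)
    for _ in range(8): s=s0/(1+c_["k1"]*(s**2).sum(-1,keepdims=True))
    np.save(f"{n}4_P.npy",np.concatenate([s*d[...,None],d[...,None]],-1)@M.T+o)
cv2.imwrite("pics/s4.png",np.hstack(out))
E
```

```text
tcp [0.5211 0.0987 0.2223] rot [-1.798e+02 -8.000e-02 -7.501e+01] F [-0.01 -0.2  -1.82] M [-0.08   0.183 -0.021] w 0.0078 t 12.1167
hole in pin frame: x -55.1 y -0.4  z 203.0 mm
```

View pics/s4.png

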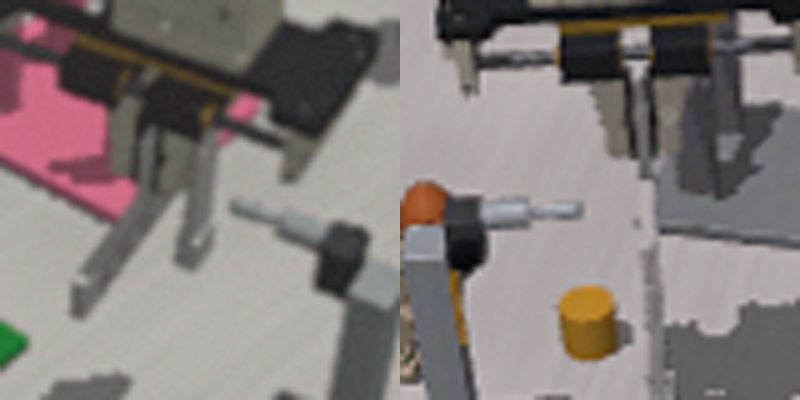

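The scene crop shows the beam's bar and leg in front of the pin nose at (240,205), and the side crop shows the nose at (580,208) clear of the beam. I'll check the beam's in-plane tilt from the clouds.

```bash
python3 - <<'E'
from h import *
s=r.get_state();p=s["tcp_pos"];R=Rn.from_euler('xyz',s["eef_rot"],degrees=True).as_matrix()
for n in("scene","side"):
    P=np.load(f"{n}4_P.npy").reshape(-1,3); L=(P-p)@R; # tool coords x=-beamy, y=-beamx, z=-z up
    y=-L[:,0]*1e3; x=-L[:,1]*1e3; z=-L[:,2]*1e3
    k=(abs(x)<9)&(y>-90)&(y<90)&(z<-2)&(z>-40); print(n,k.sum())
    for y0 in range(-85,90,12):
        q=k&(y>=y0)&(y<y0+12)
        if q.sum()>4: print(y0+6,q.sum(),"x %.1f z %.1f..%.1f"%(np.median(x[q]),*np.percentile(z[q],[5,95])))
    k=(abs(x)<12)&(y>40)&(y<95)&(z<-35)&(z>-130)
    for z0 in range(-125,-35,15):
        q=k&(z>=z0)&(z<z0+15)
        if q.sum()>4: print("leg z",z0+7,q.sum(),"x %.1f y %.1f..%.1f"%(np.median(x[q]),*np.percentile(y[q],[5,95])))
    print("bottom",np.percentile(z[k],2))
    k=(P[:,2]>.19)&(P[:,2]<.225)
    a=np.radians(15);d=P[:,:2]-[.568,.1365];px=(d[:,0]*np.cos(a)+d[:,1]*np.sin(a))*1e3;py=(-d[:,0]*np.sin(a)+d[:,1]*np.cos(a))*1e3
    for x0 in range(-26,32,8):
        q=k&(px>=x0)&(px<x0+8)&(abs(py)<14)
        if q.sum()>2: print("pin",x0+4,q.sum(),"y %.1f..%.1f med %.1f z %.1f..%.1f"%(*np.percentile(py[q],[5,95]),np.median(py[q]),*(1e3*np.percentile(P[q,2],[5,95]))))
E
```

```text
scene 214
-79 32 x 0.6 z -32.8..-7.7
-67 27 x 3.4 z -31.5..-6.9
-55 26 x 2.6 z -30.6..-7.2
-43 27 x 2.7 z -29.9..-5.5
-31 20 x 3.3 z -31.4..-6.1
-19 25 x 2.2 z -31.2..-5.3
-7 18 x 3.6 z -31.0..-2.2
5 11 x 3.2 z -32.1..-16.1
17 6 x 4.1 z -33.0..-23.2
53 5 x 4.2 z -37.2..-20.8
65 12 x 4.1 z -38.4..-20.1
leg z -118 13 x 4.7 y 54.7..73.5
leg z -103 32 x 4.8 y 55.1..75.8
leg z -88 25 x 3.7 y 55.8..76.7
leg z -73 25 x 3.3 y 55.5..78.2
leg z -58 24 x 2.7 y 54.5..79.3
leg z -43 15 x 4.5 y 56.3..77.1
bottom -115.92777306527796
pin -14 11 y -5.8..0.6 med -2.9 z 201.7..209.8
pin -6 11 y -6.9..-0.0 med -3.0 z 202.0..208.1
pin 2 8 y -4.2..1.4 med -1.8 z 200.2..206.7
pin 10 11 y -8.7..0.0 med -3.6 z 200.2..209.8
pin 18 18 y -10.0..1.1 med -4.4 z 200.3..212.5
pin 26 20 y -8.5..-1.8 med -6.6 z 198.2..211.1
pin 34 22 y -12.3..7.7 med -5.2 z 202.8..210.5
side 98
-79 5 x -0.8 z -7.7..-3.5
5 5 x -1.8 z -24.7..-2.9
17 10 x -1.6 z -23.2..-3.9
29 9 x -3.7 z -14.2..-4.3
41 8 x -1.0 z -12.9..-4.0
53 10 x -2.1 z -8.2..-3.5
65 11 x -0.8 z -7.4..-3.6
77 39 x -1.5 z -35.9..-4.0
leg z -118 8 x -1.4 y 78.0..81.7
leg z -103 18 x -1.9 y 77.0..83.1
leg z -88 32 x -2.7 y 58.1..82.1
leg z -73 13 x -1.4 y 78.1..81.7
leg z -58 12 x -2.1 y 77.5..80.7
leg z -43 16 x -2.7 y 70.2..80.5
bottom -112.44553144686354
pin -14 12 y -2.8..5.3 med 1.9 z 200.2..208.9
pin -6 10 y -1.8..6.4 med 1.5 z 203.3..208.0
pin 2 6 y -3.7..1.4 med -0.7 z 202.3..206.5
pin 10 19 y -1.1..6.7 med 3.9 z 201.7..212.6
pin 18 18 y -0.2..7.2 med 5.0 z 198.2..212.3
pin 26 19 y -2.7..8.1 med 5.5 z 199.9..211.0
pin 34 28 y -8.7..12.1 med 6.7 z 194.9..212.3
```

Emit:
send_rows(motion=[{"travel": [0,-0.008,0.0014],"spin": 0},{"travel": [0,-0.01,0],"spin": 0},{"travel": [0,-0.006,0],"spin": 0},{"travel": [0,0,0],"spin": 0}])

```text
time_s: 12.55
tcp_pos: [0.5486, 0.1063, 0.2227]
eef_rot: [-179.6, -0.1, -75.0]
contact_force: [0.6, -0.2, -1.5]
gripper_width: 0.008
```

```bash
python3 -c "
from h import *
r.capture('side');rel()"
```

```text
tcp [0.5481 0.1061 0.2226] rot [-1.7962e+02 -7.0000e-02 -7.4990e+01] F [ 0.05 -0.07 -1.6 ] M [-0.05   0.023  0.01 ] w 0.0078 t 12.6
hole in pin frame: x -26.9 y -0.2  z 203.3 mm
```

Emit:
send_rows(motion=[{"travel": [0,0,0.0015],"spin": 0},{"travel": [0,0,0.0004],"spin": 0}])

```text
time_s: 12.77
tcp_pos: [0.5484, 0.1061, 0.2203]
eef_rot: [-179.7, -0.1, -75.0]
contact_force: [0.3, 0.9, -1.4]
gripper_width: 0.0077
```

Emit:
send_rows(motion=[{"travel": [0,-0.002,0],"spin": 0},{"travel": [0,-0.002,0],"spin": 0}])

```text
time_s: 12.93
tcp_pos: [0.5519, 0.107, 0.2202]
eef_rot: [-179.7, -0.1, -75.0]
contact_force: [-0.0, -0.2, -2.5]
gripper_width: 0.0075
```

```bash
python3 -c "
from h import *
r.capture('side');rel()"
```

```text
tcp [0.5522 0.1071 0.2202] rot [-1.7967e+02 -8.0000e-02 -7.5010e+01] F [ 0.34  0.59 -1.87] M [-0.042 -0.01  -0.033] w 0.0077 t 12.9833
hole in pin frame: x -22.8 y -0.4  z 200.9 mm
```

Emit:
send_rows(motion=[{"travel": [0,-0.002,-0.0006],"spin": 0},{"travel": [0,-0.002,0],"spin": 0}])

```text
time_s: 13.15
tcp_pos: [0.5561, 0.1081, 0.2212]
eef_rot: [-179.7, -0.1, -75.0]
contact_force: [0.7, -0.3, -1.2]
gripper_width: 0.0076
```

Emit:
send_rows(motion=[{"travel": [0,-0.002,0],"spin": 0}])

```text
time_s: 13.23
tcp_pos: [0.5582, 0.1087, 0.2213]
eef_rot: [-179.6, -0.1, -75.0]
contact_force: [0.4, -0.2, -2.4]
gripper_width: 0.0079
```

```bash
python3 -c "
from h import *
r.capture('side');rel()"
```

```text
tcp [0.5586 0.1088 0.2213] rot [-1.7963e+02 -7.0000e-02 -7.5000e+01] F [ 0.34  0.72 -0.92] M [-0.017 -0.074 -0.029] w 0.0079 t 13.2833
hole in pin frame: x -16.1 y -0.3  z 202.0 mm
```

Emit:
send_rows(motion=[{"travel": [0,-0.002,0.0004],"spin": 0},{"travel": [0,-0.002,0],"spin": 0}])

```text
time_s: 13.45
tcp_pos: [0.5627, 0.1099, 0.221]
eef_rot: [-179.6, -0.1, -75.0]
contact_force: [0.5, 0.1, -0.9]
gripper_width: 0.0078
```

Emit:
send_rows(motion=[{"travel": [0,-0.002,0],"spin": 0},{"travel": [0,-0.002,0],"spin": 0}])

```text
time_s: 13.62
tcp_pos: [0.567, 0.1111, 0.221]
eef_rot: [-179.6, -0.1, -75.0]
contact_force: [0.8, 0.3, -2.7]
gripper_width: 0.0077
```

```bash
python3 -c "
from h import *
r.capture('side');rel()"
```

```text
tcp [0.5673 0.1112 0.221 ] rot [-1.7961e+02 -7.0000e-02 -7.4990e+01] F [ 1.29  0.63 -1.38] M [-0.03  -0.064 -0.048] w 0.008 t 13.6667
hole in pin frame: x -7.1 y -0.3  z 201.7 mm
```

Emit:
send_rows(motion=[{"travel": [0,-0.002,0],"spin": 0},{"travel": [0,-0.002,0],"spin": 0}])

```text
time_s: 13.83
tcp_pos: [0.5714, 0.1123, 0.2209]
eef_rot: [-179.6, -0.1, -75.0]
contact_force: [0.1, -0.4, -1.7]
gripper_width: 0.008
```

Emit:
send_rows(motion=[{"travel": [0,-0.002,0],"spin": 0}])

```text
time_s: 13.92
tcp_pos: [0.5735, 0.1128, 0.2209]
eef_rot: [-179.6, -0.1, -75.0]
contact_force: [-0.1, -0.8, -2.0]
gripper_width: 0.0082
```

Emit:
send_rows(motion=[{"travel": [0,-0.001,0],"spin": 0}])

```text
time_s: 14.0
tcp_pos: [0.5748, 0.1132, 0.2209]
eef_rot: [-179.6, -0.1, -75.0]
contact_force: [-0.3, -0.1, -1.7]
gripper_width: 0.0078
```

Emit:
send_rows(motion=[{"travel": [0,-0.001,0],"spin": 0}])

```text
time_s: 14.08
tcp_pos: [0.5759, 0.1135, 0.2209]
eef_rot: [-179.6, -0.1, -75.0]
contact_force: [0.9, 0.0, -1.6]
gripper_width: 0.0076
```

```bash
python3 -c "
from h import *
r.capture('side');rel()"
```

```text
tcp [0.576  0.1135 0.2208] rot [-1.7963e+02 -8.0000e-02 -7.4990e+01] F [ 0.85  1.17 -2.19] M [ 0.009  0.053 -0.003] w 0.008 t 14.1333
hole in pin frame: x 1.9 y -0.3  z 201.5 mm
```

Emit:
send_rows(motion=[{"travel": [0,-0.001,0],"spin": 0}])

```text
time_s: 14.22
tcp_pos: [0.577, 0.1138, 0.2208]
eef_rot: [-179.6, -0.1, -75.0]
contact_force: [-0.3, 0.5, -2.1]
gripper_width: 0.0077
```

Emit:
send_rows(motion=[{"travel": [0,-0.001,0],"spin": 0}])

```text
time_s: 14.3
tcp_pos: [0.578, 0.1141, 0.2208]
eef_rot: [-179.6, -0.1, -75.0]
contact_force: [-0.3, -0.8, -0.9]
gripper_width: 0.0079
```

Emit:
send_rows(motion=[{"travel": [0,-0.001,0],"spin": 0}])

```text
time_s: 14.38
tcp_pos: [0.579, 0.1143, 0.2209]
eef_rot: [-179.6, -0.1, -75.0]
contact_force: [-2.9, -1.0, -0.6]
gripper_width: 0.0079
```

Light collar contact felt (2.9 N). I'll back off about 2.5 mm into the middle of the groove and lower until the hole rests on the pin.

Emit:
send_rows(motion=[{"travel": [0,0.0025,0],"spin": 0},{"travel": [0,0.0005,0.001],"spin": 0},{"travel": [0,0,0.001],"spin": 0}])

```text
time_s: 14.63
tcp_pos: [0.5759, 0.1135, 0.2188]
eef_rot: [-179.6, -0.1, -75.0]
contact_force: [0.1, 0.2, -2.1]
gripper_width: 0.0077
```

Emit:
send_rows(motion=[{"travel": [0,0,0.0008],"spin": 0}])

```text
time_s: 14.72
tcp_pos: [0.5759, 0.1135, 0.2179]
eef_rot: [-179.6, -0.1, -75.0]
contact_force: [-0.8, -0.2, -1.2]
gripper_width: 0.0079
```

```bash
python3 -c "
from h import *
r.capture('side');rel()"
```

```text
tcp [0.5758 0.1134 0.2177] rot [-1.7965e+02 -8.0000e-02 -7.5000e+01] F [-0.18 -0.61 -2.12] M [-0.028  0.21   0.024] w 0.008 t 14.7667
hole in pin frame: x 1.6 y -0.3  z 198.4 mm
```

Emit:
send_rows(motion=[{"travel": [0,0,0.0007],"spin": 0}])

```text
time_s: 14.85
tcp_pos: [0.5759, 0.1134, 0.2172]
eef_rot: [-179.6, -0.1, -75.0]
contact_force: [-1.2, 0.2, 3.5]
gripper_width: 0.0082
```

Emit:
send_rows(motion=[{"travel": [0,0,0.0006],"spin": 0}])

```text
time_s: 14.93
tcp_pos: [0.576, 0.1134, 0.2171]
eef_rot: [-179.6, -0.1, -75.0]
contact_force: [-2.1, -0.4, 6.3]
gripper_width: 0.008
```

```bash
python3 -c "
from h import *
r.capture('side');rel();r.capture('side');rel()"
```

```text
tcp [0.576  0.1134 0.2172] rot [-1.796e+02 -9.000e-02 -7.498e+01] F [-2.05 -0.89  3.74] M [0.012 0.941 0.076] w 0.0076 t 14.9833
hole in pin frame: x 1.9 y -0.4  z 197.9 mm
tcp [0.576  0.1134 0.2172] rot [-1.796e+02 -9.000e-02 -7.499e+01] F [-1.82 -0.21  3.29] M [-0.016  1.042  0.047] w 0.0078 t 15.0333
hole in pin frame: x 1.8 y -0.4  z 197.8 mm
```

Emit:
send_rows(motion=[{"travel": [0,0,0],"spin": 0},{"travel": [0,0,0],"spin": 0},{"travel": [0,0,0],"spin": 0}], gripper=-0.45, squeeze=5)

```text
time_s: 15.28
tcp_pos: [0.5765, 0.1137, 0.2175]
eef_rot: [-179.5, -0.1, -75.0]
contact_force: [0.3, -0.7, -0.1]
gripper_width: 0.0214
```

Emit:
send_rows(motion=[{"travel": [0,0,0],"spin": 0},{"travel": [0,0,0],"spin": 0},{"travel": [0,0,0],"spin": 0}])

```text
time_s: 15.53
tcp_pos: [0.5767, 0.1137, 0.2172]
eef_rot: [-179.5, -0.1, -75.0]
contact_force: [-0.2, -0.6, 0.5]
gripper_width: 0.0241
```

```bash
python3 - <<'E'
from h import *
rel()
out=[]
for n in("scene","side"):
    cal=calib(n); im,d=r.capture(n)
    for t in("beam_grip","beam_bar","beam_foot"): print(n,t,[(round(q["conf"],2),toworld(n,q["at"],cal).round(4)) for q in r.pinpoint(n,t)[:2]])
    u,v=map(int,proj(n,[.575,.12,.19],cal)); c=im[v-40:v+40,u-40:u+40]; out.append(cv2.resize(c,(400,400),interpolation=cv2.INTER_CUBIC))
cv2.imwrite("pics/s5.png",np.hstack(out)); rel()
E
```

```text
tcp [0.5767 0.1137 0.2172] rot [-1.795e+02 -7.000e-02 -7.499e+01] F [-0.15 -0.56  0.48] M [-0.02   0.181 -0.029] w 0.0241 t 15.5333
hole in pin frame: x 2.7 y -0.3  z 197.9 mm
scene beam_grip [(0.82, array([0.5782, 0.1161, 0.2318]))]
scene beam_bar [(0.36, array([0.6304, 0.1524, 0.1886]))]
scene beam_foot []
side beam_grip [(0.88, array([0.5749, 0.115 , 0.2341]))]
side beam_bar [(0.73, array([0.5777, 0.1136, 0.196 ]))]
side beam_foot [(0.53, array([0.5569, 0.1783, 0.1021]))]
tcp [0.5767 0.1137 0.2173] rot [-1.795e+02 -7.000e-02 -7.499e+01] F [ 0.18 -0.44  0.16] M [ 0.024  0.128 -0.035] w 0.0243 t 15.9333
hole in pin frame: x 2.7 y -0.3  z 198.0 mm
```

View pics/s5.png

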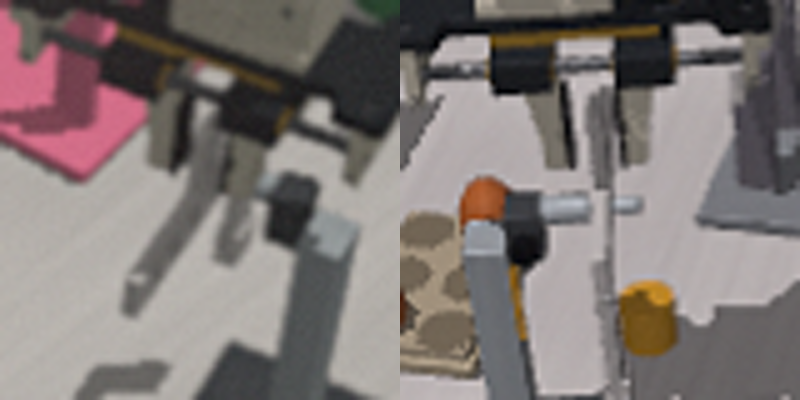

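The beam hangs on the pin with the head showing in front of the bar (side crop (613–640,205)). The collar is behind it, with a small gap. I'll open wider and retreat straight up.

Emit:
send_rows(motion=[{"travel": [0,0,0],"spin": 0},{"travel": [0,0,0],"spin": 0},{"travel": [0,0,-0.005],"spin": 0},{"travel": [0,0,-0.01],"spin": 0},{"travel": [0,0,-0.015],"spin": 0}], gripper=0)

```text
time_s: 16.35
tcp_pos: [0.5748, 0.1131, 0.2459]
eef_rot: [-179.8, -0.1, -75.0]
contact_force: [0.3, -0.4, -0.3]
gripper_width: 0.0433
```

Emit:
send_rows(motion=[{"travel": [0,0,-0.02],"spin": 0},{"travel": [0,0,-0.03],"spin": 0},{"travel": [0,0,-0.03],"spin": 0},{"travel": [0,0,-0.03],"spin": 0},{"travel": [0,0,-0.02],"spin": 0}])

```text
time_s: 16.77
tcp_pos: [0.5728, 0.1121, 0.3842]
eef_rot: [-180.0, -0.2, -75.0]
contact_force: [1.0, -0.3, 1.1]
gripper_width: 0.044
```

Emit:
send_rows(motion=[{"travel": [0.03,0.02,0],"spin": 0},{"travel": [0.03,0.03,0],"spin": 0},{"travel": [0.03,0.03,0],"spin": 0},{"travel": [0.03,0.03,0],"spin": 0},{"travel": [0,0,0],"spin": 0}])

```text
time_s: 17.18
tcp_pos: [0.498, -0.034, 0.3951]
eef_rot: [-179.2, -0.2, -74.7]
contact_force: [-0.2, 0.7, -0.1]
gripper_width: 0.0441
```

```bash
python3 - <<'E'
from h import *
rel()
out=[]
for n in("scene","side"):
    cal=calib(n); im,d=r.capture(n)
    for t in("beam_grip","beam_bar","beam_foot","short_grip"): print(n,t,[(round(q["conf"],2),toworld(n,q["at"],cal).round(4)) for q in r.pinpoint(n,t)[:2]])
    u,v=map(int,proj(n,[.575,.12,.18],cal)); c=im[v-40:v+40,u-40:u+40]; out.append(cv2.resize(c,(400,400),interpolation=cv2.INTER_CUBIC))
    v,u=np.mgrid[0:384,0:512]; c_,M,o=cal; f=192/np.tan(np.radians(c_["fov_y"]/2))
    s0=s=np.stack([(u-c_["cx"])/f,(v-c_["cy"])/f],-1)
    for _ in range(8): s=s0/(1+c_["k1"]*(s**2).sum(-1,keepdims=True))
    P=(np.concatenate([s*d[...,None],d[...,None]],-1)@M.T+o).reshape(-1,3)
    a=np.radians(15);e=P-[.57,.137,.1981];x=(e[:,0]*np.cos(a)+e[:,1]*np.sin(a))*1e3;y=(-e[:,0]*np.sin(a)+e[:,1]*np.cos(a))*1e3;z=e[:,2]*1e3
    k=(abs(x)<9)&(z>-11)&(z<60)
    for y0 in range(-105,60,15):
        q=k&(y>=y0)&(y<y0+15)
        if q.sum()>4: print("bar y",y0+7,q.sum(),"x %.1f z %.1f..%.1f"%(np.median(x[q]),*np.percentile(z[q],[3,97])))
cv2.imwrite("pics/s6.png",np.hstack(out)); rel()
E
```

```text
tcp [ 0.498  -0.034   0.3951] rot [-179.16   -0.24  -74.7 ] F [-0.16  0.72 -0.08] M [ 0.042  0.106 -0.054] w 0.0441 t 17.1833
hole in pin frame: x -111.5 y -122.7  z 375.7 mm
scene beam_grip [(0.97, array([0.5783, 0.1154, 0.2322]))]
scene beam_bar [(0.69, array([0.5737, 0.1146, 0.2023])), (0.24, array([ 0.5578, -0.1688,  0.1497]))]
scene beam_foot [(0.88, array([0.5594, 0.1811, 0.1025]))]
scene short_grip [(0.63, array([ 0.5567, -0.1701,  0.1482]))]
bar y -98 46 x 2.5 z -10.0..15.7
bar y -83 27 x 3.3 z -7.0..17.2
bar y -68 30 x 2.5 z -8.6..15.5
bar y -53 25 x 3.6 z -7.7..16.3
bar y -38 68 x 2.7 z -7.8..52.9
bar y -23 47 x 4.3 z -6.3..55.2
bar y -8 26 x 4.5 z -10.8..52.9
bar y 7 16 x 3.1 z -9.2..16.1
bar y 22 20 x 2.0 z -8.7..14.5
bar y 37 27 x 2.3 z -7.3..15.8
bar y 52 14 x 2.6 z -8.7..14.8
side beam_grip [(0.64, array([0.5732, 0.1178, 0.2314])), (0.57, array([0.5558, 0.1787, 0.1034]))]
side beam_bar [(0.61, array([0.5803, 0.1115, 0.195 ]))]
side beam_foot [(0.7, array([0.5574, 0.1761, 0.1018]))]
side short_grip [(0.74, array([ 0.5508, -0.1641,  0.1538]))]
bar y -98 9 x -3.2 z 12.9..16.5
bar y -83 7 x -5.8 z 10.7..16.4
bar y -68 8 x -4.6 z 6.2..16.5
bar y -38 8 x -5.4 z -2.1..54.2
bar y -23 22 x -4.0 z -2.8..56.8
bar y -8 49 x -2.0 z 4.3..53.4
bar y 7 25 x -1.9 z -3.2..17.5
bar y 22 15 x -5.0 z -6.0..16.7
bar y 37 13 x -2.7 z -9.0..14.7
bar y 52 38 x -2.2 z -10.0..15.7
tcp [ 0.5014 -0.0292  0.3918] rot [-179.41   -0.2   -74.52] F [-1.08 -0.48  0.18] M [-0.026  0.183  0.034] w 0.044 t 17.6833
hole in pin frame: x -107.2 y -118.8  z 372.4 mm
```

View pics/s6.png

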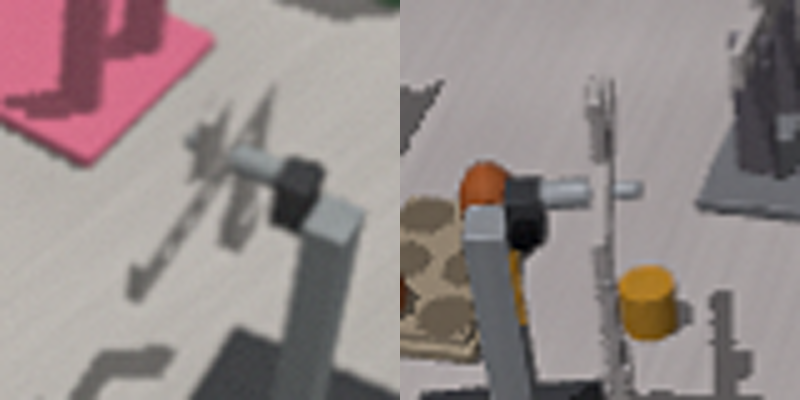

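The beam hangs level and the robot is clear of it. The pin head shows in front of the bar at (613–640,188). Handing in.

```bash
python3 -c "
from h import *
print(r.close_job())"
```

```text
the job is handed in; nothing more can be done
None
```

The L-shaped beam now hangs on the check stand's pin through its y = +24 mm hole. I let go of it and handed the job in at about 17.7 s.

- **Hole choice:** with uniform material, the beam's centre of mass works out at y ≈ +24.3 mm, so the +24 mm hole is the one that hangs level.
- **Feeling for the pin:** I touched the top of the head with the bar's underside, which put the pin axis at about 0.2016 m. That touch read up to about 15 N, the highest contact force I saw.
- **Fitting:** the hole went over the head without measurable force. I felt the collar at about 3 N, backed off about 2.5 mm, and lowered. The beam came to rest about 3.7 mm below the pin axis (3.5 mm expected in the groove).
- **Last checks:** in both cameras the bar's top edge is level to about 0.5° or better, and the pin head shows in front of the bar with a small gap to the collar behind. The tab, bar and foot heights fit the expected hang within about 4 mm. The short beam is still in its row, and the robot was clear of everything.
- **Disagreements:** camera estimates of the pin height first read 2–3 mm above the felt value, which is about the size of the calibration error. The collar was met about 1.7 mm further along the pin than the estimated mark position. I trusted the felt values in both cases.

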